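Light the tag tub with the middle-sized torch

TASK

One of the three aluminium torches in the wooden holder has fresh cells: the middle-sized one. Draw it up out of the holder, turn it so that it slants about halfway between upright and level with its lens end downwards, and shine it at the middle of the floor of the orange tub from close by (lens within about 25 cm of the tub's floor), with the whole torch clear above the tub's rim and held by the gripper alone. Finish while still holding it there; leave the other two torches in the holder and do not shift the tub, jar, funnel or ear-tag applicator.

Things in the scene. Friction and masses are not known exactly. Their poses are not given: they have to be found in the camera images.
- torch_m: middle-sized aluminium torch, the one to take: 140 mm long, 0.1-0.2 kg, standing lens down in a socket. Origin: centre of the lens face (lower end); z runs along the torch to the tail, the beam leaves along -z. Head 36 mm dia. to z = 34 mm, tapering by 48 mm to a round barrel 26 mm dia. up to 134 mm, then a 6 mm rubber button. In the holder it stands out 100 mm
- torch_m_centre (a point): centre of the middle-sized torch, on its axis 70 mm from the lens face; axes as torch_m
- torch_s_centre (a point): centre of the small torch (115 mm long, barrel 22 mm, same 36 mm head, also lens down), on its axis 57.5 mm from the lens; to be left in the holder
- torch_l_centre (a point): centre of the large torch (165 mm long, barrel 30 mm, same 36 mm head, also lens down), on its axis 82.5 mm from the lens; to be left in the holder
- rack: wooden holder block fixed to the bench, 80 x 270 x 48 mm (x, y, z), origin at the centre of its underside. Three round sockets 41 mm in diameter and 40 mm deep (floor 8 mm above the bench) in a row along its y axis at -90, 0 and +90 mm; one torch stands in each, in any order
- tub: open round orange plastic tub, loose, 0.5 kg, 60 mm high, 190 mm across the rim, 156 mm across the base, floor 5 mm thick, wall 4 mm, some flat yellow ear tags lying in it. Origin at the centre of its underside, z up. It may stand to the left or to the right of the holder
- jar: open clear glass jar, 76 mm in diameter, 110 mm high, origin at the centre of its underside; bystander
- funnel: steel funnel standing mouth down, 104 mm across the mouth, 115 mm high, origin at the centre of the mouth on the bench; bystander
- applicator: white plastic ear-tag applicator (pliers shape) lying flat, about 215 x 95 x 30 mm, long along its x axis, origin under its middle; bystander

How it is judged (in metres and radians):
On the way:
1. the middle-sized torch is drawn clear of the holder, in the gripper (height (world z) of torch_m above 0.06 m and contact force between torch_m and rack below 0.05 N and contact force between the fingers and torch_m above 1 N), for 0.1 s.
At the end, for the whole second after the job is handed in: Middle torch still gripped, still, off tub and holder, lens 75 mm or more above the bench and 50 to 300 mm from the tub's base along the beam; it slants 29 to 61 deg from vertical, lens down, its axis within 35 mm (each way) of the base centre; all other things within 30 mm of their start (contact force between the fingers and torch_m above 1 N and height (world z) of torch_m above 0.075 m and angle between torch_m's own z axis and vertical between 0.5 and 1.07 rad and x of tub in the frame of torch_m between -0.035 and 0.035 m and y of tub in the frame of torch_m between -0.035 and 0.035 m and z of tub in the frame of torch_m between -0.3 and -0.05 m and contact force between torch_m and tub below 0.05 N and contact force between torch_m and rack below 0.05 N and contact force between torch_m and jar below 0.05 N and contact force between torch_m and funnel below 0.05 N and linear speed of torch_m below 0.03 m/s and distance of each of tub, torch_s_centre, torch_l_centre, jar, funnel, applicator from where it was at the start of the episode below 0.03 m); the arm keeps its last pose, push and grip.
It fails at once if another torch is drawn from the holder or shifted by more than 30 mm (distance of any of torch_s_centre, torch_l_centre from where it was at the start of the episode above 0.03 m).
It fails at once if the tub, jar, funnel or applicator is shifted by more than 30 mm (distance of any of tub, jar, funnel, applicator from where it was at the start of the episode above 0.03 m).
It also fails if it takes over 32 s, if anything falls off the work surface, if the arm or the gripper's body presses on something with over 40 N, if the wrist force passes 120 N, or if a joint passes its speed limit or range.

ROBOT

A 6-joint arm with a two-finger parallel gripper is mounted at the origin on the work surface. World frame = base frame: x ahead of the robot, y to its left, z up, the work surface at z = 0. Lengths are in m, angles in degrees, forces in N, time in s.
With the tool pointing down it reaches from about 0.325 to 0.775 m from the base axis. Payload 5.5 kg.
Tool frame: the origin (TCP) lies at the centre of the arm's flange, where the gripper is bolted on; the fingertips stand 182 mm ahead of it and the grasp point (between the pads) lies 163 mm ahead of it; z points along the fingers, y is the direction in which the jaws open and shut (so a half turn about z gives the same grasp; the last joint's range is limited). The gripper opens to 88 mm and grips with 3 to 60 N. Pads are 20 mm wide; open, the fingers measure 115 mm over their backs; the gripper's body (75 mm by 178 mm) begins 61 mm behind the grasp point.
Start: joints at [-74.295, 5.22, 70.514, -0, 104.267, -3.249], TCP at [0.195, -0.567, 0.405] pointing down, gripper open.
Joint ranges: [-164.24, 164.24], [-49.07, 125.15], [9.68, 141.18], [-86.29, 266.29], [3.28, 154.24], [-151.56, 151.56]. Speed limits (degrees/s): [147.25, 147.25, 172.46, 180, 180, 180].

INTERFACE

Orientations are given as [roll, pitch, yaw] about the fixed x, y, z axes, in that order (R = Rz(yaw) Ry(pitch) Rx(roll)).
In Python, from station import r gives the robot as it stands. The module is installed in compiled form; this text tells all that it offers. Calls block until the motion is done:
- r.reach(position, orientation): joint-space move of the TCP to a pose.
- r.servo_line(position, rotation=None, speed=0.15): straight line of the TCP; rotation=None keeps the orientation; speed is the mean speed in m/s.
- r.move_joints(angles): joint-space move.
- r.let_go() and r.grab(squeeze=None): open the fingers fully, or close them until they stop; squeeze is the grip in N (None keeps the last).
- r.wait(seconds).
- r.inverse_kinematics(position, orientation): joint angles nearest the present ones, or None.
- r.sense(): the state.
- r.snapshot(name): name is "scene" or "top"; returns a dict with "frame" (420x560x3 uint8, red, green, blue), "fx", "fy", "cx", "cy" (pixels), "R" (3x3) and "t" (3): a world point X has camera coordinates R X + t. Camera axes: x right, y down, z forward; pixel columns grow to the right and rows downward; lengths in m; the calibration is good to about 2 mm. A picture is of the moment at which its call begins. There is no depth.
A pose or a line that the arm cannot do raises r.IKError and nothing moves.
- r.hand_in(): hands the job in, once; it reports no verdict.
The state is a dict: "clock": time; "joints": joint angles; "joint_vel": joint speeds; "joint_torque": joint torques, N m; "tcp_pos": TCP position; "orientation": TCP orientation; "contact_force": force on the tool from outside, world axes, zero at the start; "torque": the same for the moment, N m; "opening": finger opening in m.
Only numpy, scipy, OpenCV 4.12 (cv2) and the standard library are available. Lean on these libraries where they do the work, as an engineer would, in place of code of your own. Each camera call takes 0.05 s, during which the arm holds its last target.

## Working session

There is one attempt and no reset: what is moved stays moved. The work goes in short steps, each a Python script; the robot and the scene stay as the last script left them, time stands still between calls to the robot, and variables do not carry over. Pictures are saved under pics/ and viewed, and the job is handed in when it is done.

```bash
mkdir -p pics
python3 - <<'E'
from station import r
import cv2,pickle
d={}
for n in("scene","top"):
    s=r.snapshot(n); d[n]=s
    cv2.imwrite(f"pics/{n}0.png",s["frame"][:,:,::-1])
    print(n,s["fx"],s["cx"],s["cy"],s["R"],s["t"])
pickle.dump(d,open("d0.pkl","wb"))
print(r.sense())
E
```

```text
scene 511.22958211807196 271.8478410422391 197.38789647313496 [[ 0.88477421  0.46601742 -0.00153764]
 [ 0.27255707 -0.52014378 -0.80942146]
 [-0.37800429  0.71573614 -0.58722614]] [-0.56742799 -0.12141199  1.25457159]
top 534.9779779949984 278.96644970527353 209.39972953549508 [[ 0.01963144 -0.9998044  -0.00240147]
 [-0.99713072 -0.01940319 -0.07316993]
 [ 0.07310902  0.00383101 -0.9973166 ]] [-0.02621899  0.62570907  1.18863724]
{'clock': 0.1, 'joints': array([-7.42971887e+01,  5.25834651e+00,  7.05728304e+01, -4.29141151e-05,
        1.04267285e+02, -3.24964313e+00]), 'joint_vel': array([ 0.04848928, -0.08771038, -0.14699949, -0.01571   ,  0.02004831,
       -0.04652385]), 'joint_torque': array([ 2.55924038e-03, -4.47857130e+01, -4.07569706e+01,  7.00639235e-02,
        2.83917988e-02, -1.02249962e-04]), 'tcp_pos': array([ 0.19487296, -0.56752794,  0.40364556]), 'orientation': array([-1.79901694e+02, -5.53991407e-03,  1.89524391e+01]), 'contact_force': array([-0.31063399, -0.06571626,  0.22512869]), 'torque': array([ 0.01196224, -0.01259249,  0.01065937]), 'opening': 0.08780164974393186}
```

View pics/scene0.png

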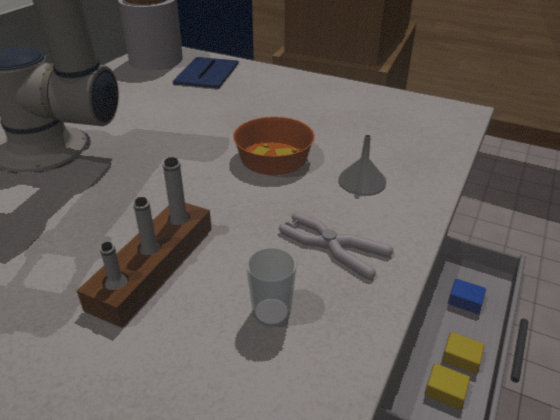

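View pics/top0.png

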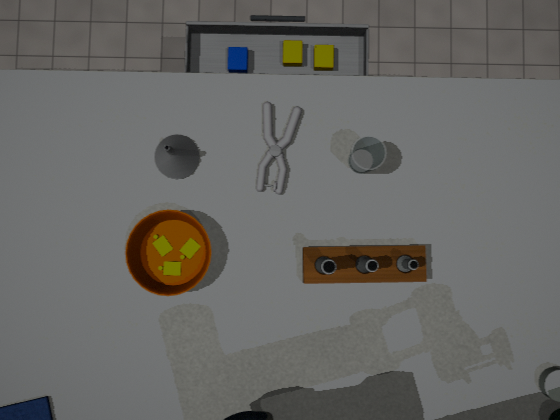

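The top view shows the rack at about (365,264). Its torches are large at (327,266), middle at (370,265) and small at (408,264). The tub is at (169,252), the funnel at (178,155), the applicator at (277,150) and the jar at (367,155). In the scene view the middle torch's tail is at about (142,202), with the tallest torch at (172,163). The middle-sized torch is therefore in the centre socket.

```bash
cat > h.py <<'E'
import numpy as np,cv2
def ray(s,u,v):
    R=np.array(s["R"]);t=np.array(s["t"])
    d=R.T@np.array([(u-s["cx"])/s["fx"],(v-s["cy"])/s["fy"],1]); return -R.T@t,d/np.linalg.norm(d)
def onz(s,u,v,z):
    o,d=ray(s,u,v); return o+d*(z-o[2])/d[2]
def tri(rs):
    A=sum(np.eye(3)-np.outer(d,d) for o,d in rs);b=sum((np.eye(3)-np.outer(d,d))@o for o,d in rs)
    x=np.linalg.solve(A,b); return x,[np.linalg.norm(np.cross(x-o,d)) for o,d in rs]
def proj(s,X):
    c=np.array(s["R"])@np.array(X)+np.array(s["t"]); return s["fx"]*c[0]/c[2]+s["cx"],s["fy"]*c[1]/c[2]+s["cy"]
E
python3 - <<'E'
import pickle,cv2,numpy as np
from h import *
d=pickle.load(open("d0.pkl","rb"));T=d["top"];S=d["scene"]
hsv=cv2.cvtColor(T["frame"],cv2.COLOR_RGB2HSV)
# tub: orange
m=cv2.inRange(hsv,(3,150,60),(35,255,255)); m[:190]=0
c=max(cv2.findContours(m,cv2.RETR_EXTERNAL,cv2.CHAIN_APPROX_NONE)[0],key=cv2.contourArea)
hull=cv2.convexHull(c); e=cv2.fitEllipse(c); print("tub rim ell",e)
P=onz(T,*e[0],.06); print("tub",P, "dia",e[1][0]*np.linalg.norm(onz(T,200,252,.06)-onz(T,100,252,.06))/100)
# rack
m=cv2.inRange(hsv,(3,90,30),(20,255,200)); m[:,:290]=0;m[:190]=0;m[300:]=0
pts=np.argwhere(m)[:,::-1].astype(np.float32)
m=cv2.morphologyEx(m,cv2.MORPH_CLOSE,np.ones((25,25)))
c=max(cv2.findContours(m,cv2.RETR_EXTERNAL,cv2.CHAIN_APPROX_NONE)[0],key=cv2.contourArea)
q=cv2.boxPoints(cv2.minAreaRect(c)); W=[onz(T,*p,.048)[:2] for p in q];print("rack",np.round(W,4),np.mean(W,0))
for n,s,b in(("top",T,(230,300,290,440)),("scene",S,(150,260,90,200))):
    cv2.imwrite(f"pics/z{n}.png",cv2.resize(s["frame"][b[0]:b[1],b[2]:b[3],::-1],None,fx=5,fy=5,interpolation=cv2.INTER_CUBIC))
E
```

```text
tub rim ell ((167.9547882080078, 252.3547821044922), (84.24436950683594, 85.69420623779297), 32.56172180175781)
tub [0.52464813 0.22635349 0.06      ] dia 0.18406189194795242
rack [[ 0.5427 -0.0675]
 [ 0.5523 -0.3388]
 [ 0.4724 -0.34  ]
 [ 0.4628 -0.0701]] [ 0.50757003 -0.20409649]
```

View pics/ztop.png

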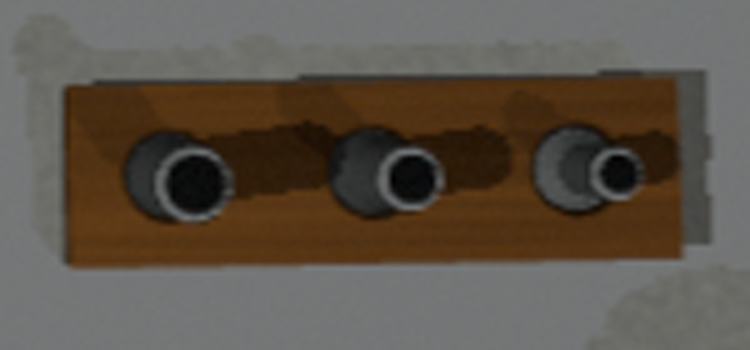

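View pics/zscene.png

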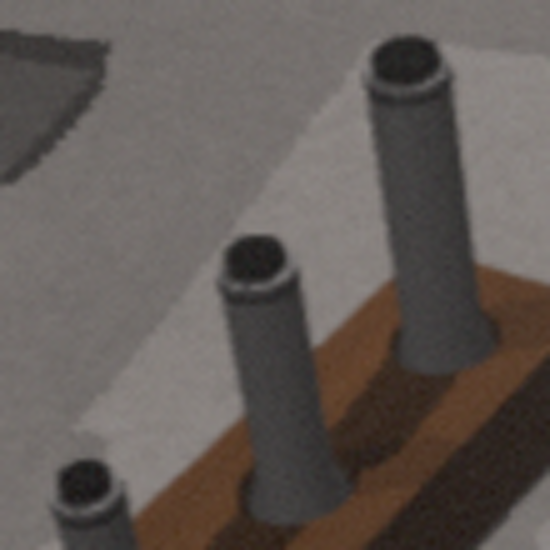

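Run:
```python
import pickle
from h import *
from station import r
d=pickle.load(open("d0.pkl","rb"));T=d["top"];S=d["scene"]
for n,a,b in(("m",(411,179),(257,258)),("l",(194,182),(407,63)),("s",(616,173),(85,483))):
    a=(a[0]/5+290-.4,a[1]/5+230-.4);b=(b[0]/5+90-.4,b[1]/5+150-.4)
    print(n,a,b,tri([ray(T,*a),ray(S,*b)]),onz(T,*a,.145))
hsv=cv2.cvtColor(S["frame"],cv2.COLOR_RGB2HSV)
m=cv2.inRange(hsv,(0,110,40),(35,255,255)); m[:, :220]=0;m[:,330:]=0;m[:110]=0;m[180:]=0
c=max(cv2.findContours(m,cv2.RETR_EXTERNAL,cv2.CHAIN_APPROX_NONE)[0],key=cv2.contourArea)
print(cv2.boundingRect(c))
# projected predicted rim & base
im=S["frame"][:,:,::-1].copy();it=T["frame"][:,:,::-1].copy()
C=np.array([.525,.2265])
for rad,z in((.095,.06),(.078,0)):
  for th in np.linspace(0,6.28,60):
    X=[C[0]+rad*np.cos(th),C[1]+rad*np.sin(th),z]
    for I,s in((im,S),(it,T)):
        u,v=proj(s,X); I[int(round(v)),int(round(u))]=(255,0,0) if z else(0,255,0)
cv2.imwrite("pics/tub.png",np.hstack([cv2.resize(im[110:180,220:330],None,fx=4,fy=3.6),cv2.resize(it[200:300,115:220],None,fx=3.2,fy=2.52)]))
```

```text
m (371.8, 265.40000000000003) (141.0, 201.2) (array([ 0.50776972, -0.20391412,  0.14434351]), [np.float64(0.0004727159818980898), np.float64(0.00047271598189810917)]) [ 0.50742814 -0.20411494  0.145     ]
l (328.40000000000003, 266.0) (171.0, 162.2) (array([ 0.50516739, -0.11442686,  0.16869839]), [np.float64(6.233866372106552e-05), np.float64(6.233866372085874e-05)]) [ 0.50449571 -0.11652401  0.145     ]
s (412.8, 264.20000000000005) (106.6, 246.2) (array([ 0.51070027, -0.29354425,  0.11837714]), [np.float64(0.00018012396960125247), np.float64(0.0001801239696013065)]) [ 0.5114704  -0.28684238  0.145     ]
(233, 117, 81, 58)
```

View pics/tub.png

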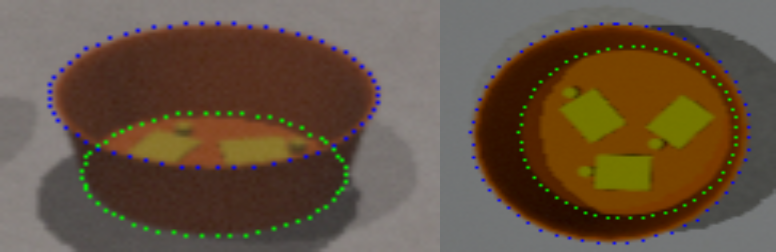

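The tail triangulation gives m at z=.144, s at .118 and l at .169, against expected tops of .148, .123 and .173. The three are 90 mm apart, so the identification and position hold. The predicted tub circles also match both views. Next I'll search for reachable grasp and end poses.

Run:
```python
import numpy as np
from station import r
from scipy.spatial.transform import Rotation as Ro
print(r.sense()["clock"])
g=np.array([.5077,-.204,.12]);
for yaw in(91.8,-88.2):
    for dz in(.16,0,.12,.2): print(yaw,dz,r.inverse_kinematics((g+[0,0,.163+dz]).tolist(),[180,0,yaw]))
tub=np.array([.525,.2265,0])
q0=r.inverse_kinematics((g+[0,0,.363]).tolist(),[180,0,-88.2])
res=[]
for tilt in(35,40,45):
  for az in range(-180,180,20):
    t,a=np.radians([tilt,az]); d=np.array([np.sin(t)*np.cos(a),np.sin(t)*np.sin(a),-np.cos(t)])
    for phi in(0,90,180,270):
      # tool x-y basis
      h=np.array([-np.sin(a),np.cos(a),0]); 
      y=np.cos(np.radians(phi))*h+np.sin(np.radians(phi))*np.cross(d,h)
      R=np.column_stack([np.cross(y,d),y,d]); rpy=Ro.from_matrix(R).as_euler("xyz",degrees=True)
      for D in(.2,):
        ok=[]
        for back in(0,.1):
            q=r.inverse_kinematics((tub-d*(D+.275+back)).tolist(),rpy.tolist()); ok.append(q)
        if ok[0] is not None: print(tilt,az,phi,D,np.round(ok[0],0),None if ok[1] is None else np.round(ok[1],0))
print(r.sense()["clock"])
```

```text
0.1
91.8 0.16 [-25.45351063  -2.30021476  74.2577739    0.         108.04244085
 -27.25351063]
91.8 0 [-25.45351063  -2.33747164  90.52080145   0.          91.81667019
 -27.25351063]
91.8 0.12 [-25.45351063  -2.96320399  78.96822402   0.         103.99497997
 -27.25351063]
91.8 0.2 [-25.45351063  -1.19427872  69.0648687    0.         112.12941002
 -27.25351063]
-88.2 0.16 None
-88.2 0 None
-88.2 0.12 None
-88.2 0.2 None
35 -100 0 0.2 [ 43.  48.  19. -31. 137.  34.] None
35 -100 90 0.2 [ 43.  48.  19. -31. 137. 124.] None
35 -100 180 0.2 [  43.   48.   19.  -31.  137. -146.] None
35 -100 270 0.2 [ 43.  48.  19. -31. 137. -56.] None
35 -80 0 0.2 [ 49.  29.  46. -32. 124.  26.] [ 53.  41.  21. -38. 136.  19.]
35 -80 90 0.2 [ 49.  29.  46. -32. 124. 116.] [ 53.  41.  21. -38. 136. 109.]
35 -80 270 0.2 [ 49.  29.  46. -32. 124. -64.] [ 53.  41.  21. -38. 136. -71.]
35 -60 0 0.2 [ 55.  12.  68. -34. 113.  15.] [ 59.  18.  53. -36. 123.  13.]
35 -60 90 0.2 [ 55.  12.  68. -34. 113. 105.] [ 59.  18.  53. -36. 123. 103.]
35 -60 270 0.2 [ 55.  12.  68. -34. 113. -75.] [ 59.  18.  53. -36. 123.
[... 5421 characters left out ...]
 18.   61.   42.  124. -111.]
45 100 180 0.2 [-23.  12.  75.  41. 115. -23.] [-28.  18.  61.  42. 124. -21.]
45 100 270 0.2 [-23.  12.  75.  41. 115.  67.] [-28.  18.  61.  42. 124.  69.]
45 120 0 0.2 [-15.  33.  49.  39. 127. 151.] None
45 120 90 0.2 [ -15.   33.   49.   39.  127. -119.] [ -19.   45.   25.   44.  138. -112.]
45 120 180 0.2 [-15.  33.  49.  39. 127. -29.] [-19.  45.  25.  44. 138. -22.]
45 120 270 0.2 [-15.  33.  49.  39. 127.  61.] [-19.  45.  25.  44. 138.  68.]
45 140 0 0.2 [ -7.  58.  12.  40. 143. 149.] None
45 140 90 0.2 [  -7.   58.   12.   40.  143. -121.] None
45 140 180 0.2 [ -7.  58.  12.  40. 143. -31.] None
45 140 270 0.2 [ -7.  58.  12.  40. 143.  59.] None
0.1
```

Run:
```python
import numpy as np,cv2
from station import r
g=np.array([.5077,-.204,.12]); o=[180,0,91.8]
r.reach((g+[0,0,.323]).tolist(),o)
r.servo_line((g+[0,0,.163]).tolist(),speed=.08)
s=r.sense();print(s["tcp_pos"],s["contact_force"],s["clock"])
r.grab(40); s=r.sense();print(s["opening"],s["contact_force"],s["clock"])
r.servo_line((g+[0,0,.213]).tolist(),speed=.05)
s=r.sense();print(s["opening"],s["contact_force"],s["clock"])
for n in("scene","top"): cv2.imwrite(f"pics/{n}1.png",r.snapshot(n)["frame"][:,:,::-1])
```

```text
[ 0.50777815 -0.20403335  0.28348344] [-0.07333076 -0.68021238  0.45175633] 4.0
0.02498110231603813 [0.11059337 0.37203268 0.85618859] 4.9917
0.025000604071230396 [-0.30510448  1.14070348 -2.29143766] 6.1417
```

View pics/scene1.png

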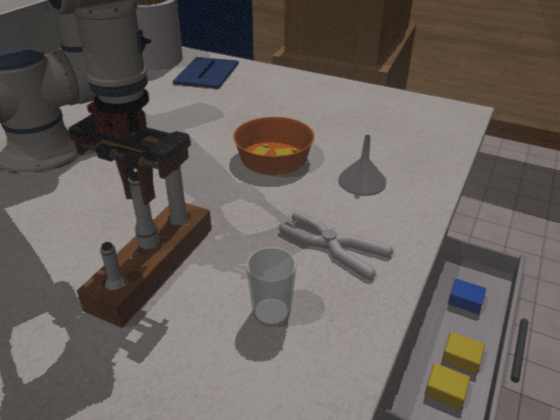

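The middle torch has risen with the gripper: its tail is now at about (137,175) and its head is leaving the socket at (147,240). The other two haven't moved. The opening of 25 mm fits the 26 mm barrel, so I'll continue.

```bash
cat >> h.py <<'E'
from scipy.spatial.transform import Rotation as Ro
def pose(tilt,az,dist,phi=180,tub=np.array([.525,.2265,0])):
    t,a=np.radians([tilt,az]); d=np.array([np.sin(t)*np.cos(a),np.sin(t)*np.sin(a),-np.cos(t)])
    h=np.array([-np.sin(a),np.cos(a),0]);y=np.cos(np.radians(phi))*h+np.sin(np.radians(phi))*np.cross(d,h)
    R=np.column_stack([np.cross(y,d),y,d])
    return (tub-d*dist).tolist(),Ro.from_matrix(R).as_euler("xyz",degrees=True).tolist()
E
python3 - <<'E'
import pickle
from h import *
from station import r
r.servo_line([.5077,-.204,.535],speed=.12)
r.wait(.2); s=r.sense();print(s["opening"],s["contact_force"],s["clock"])
p,o=pose(43,85,.275+.31); print(p,o,r.inverse_kinematics(p,o)); r.reach(p,o)
p,o=pose(43,85,.275+.21); r.servo_line(p,o,speed=.08); r.wait(.5)
s=r.sense();print(s["tcp_pos"]-p,s["orientation"],s["opening"],s["contact_force"],s["clock"])
d={}
for n in("scene","top"):
    d[n]=r.snapshot(n); cv2.imwrite(f"pics/{n}2.png",d[n]["frame"][:,:,::-1])
pickle.dump(d,open("d2.pkl","wb"))
E
```

```text
0.02503458491594537 [ 0.52857857  0.35728342 -1.06325606] 8.275
[0.49022755692999986, -0.1709508429848928, 0.42784191544721467] [180.0, -43.0, 85.00000000000001] [-34.14514555  -1.41695356  79.49713054  42.63454144 118.42729485
 -13.65734764]
[ 8.26576385e-06 -2.00832487e-05 -1.74038565e-06] [179.99796117 -42.99948933  84.99813027] 0.025064194942797588 [ 0.43792992  0.04845445 -1.19021627] 10.9167
```

View pics/scene2.png

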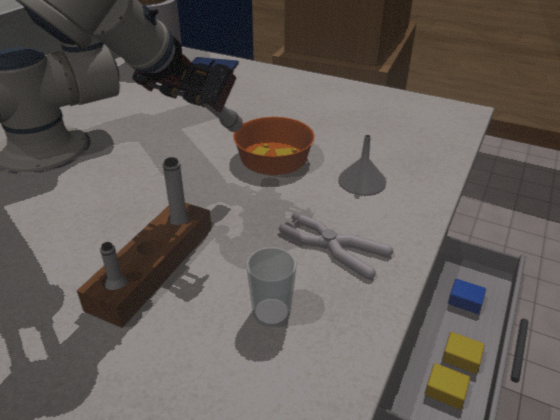

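View pics/top2.png

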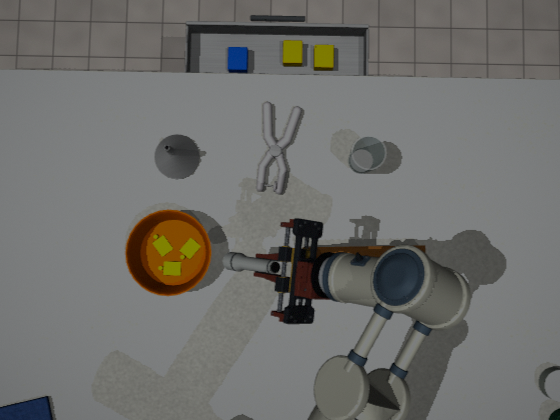

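The torch is held slanting towards the tub: its head is at (230,120) in the scene view and (232,262) in the top view. Everything else is in place. I'll check the torch's actual axis from both views.

Run:
```python
import pickle
from h import *
d=pickle.load(open("d2.pkl","rb"))
p,o=pose(43,85,.485); z=Ro.from_euler("xyz",o,degrees=True).as_matrix()[:,2];p=np.array(p)
out=[]
for n,b in(("scene",(70,150,190,270)),("top",(230,290,205,295))):
    I=cv2.resize(d[n]["frame"][:,:,::-1][b[0]:b[1],b[2]:b[3]],None,fx=5,fy=5,interpolation=cv2.INTER_CUBIC)
    for t in(.275,.241,.227,.19,.135):
        u,v=proj(d[n],p+z*t); print(n,t,u,v); cv2.circle(I,(int((u+.4-b[2])*5),int((v+.4-b[0])*5)),3,(0,0,255),-1)
    cv2.imwrite(f"pics/c{n}.png",I)
```

```text
scene 0.275 234.57739006143305 123.16353312374288
scene 0.241 227.01052172404405 116.48241778459737
scene 0.227 223.7595026923197 113.61195246760701
scene 0.19 214.7575335353793 105.66372454354327
scene 0.135 200.16188601024908 92.77659604904153
top 0.275 228.95304830574497 260.14213626679805
top 0.241 239.49485239997912 261.6827001325491
top 0.227 243.98341182128965 262.3386516558305
top 0.19 256.28681215352054 264.1366526249504
top 0.135 275.85269195194917 266.99598174448636
```

View pics/cscene.png

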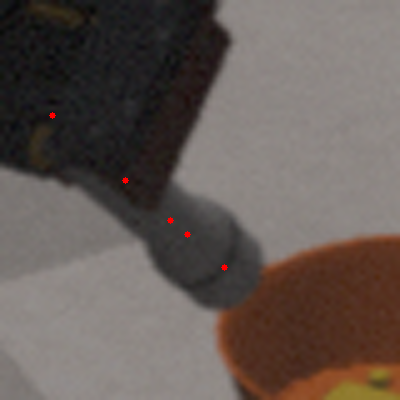

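View pics/ctop.png

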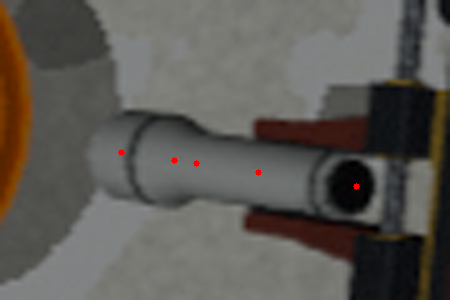

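The predicted axis lies along the torch's midline in the top view. There the head's outer edge should be at crop x≈91 and shows at about 88. In the scene view the slope agrees to within a few degrees. The lens is about 0.154 m above the bench, 0.21 m from the base along the beam.

Run:
```python
from station import r
s=r.sense();print(s["opening"],s["contact_force"],abs(s["joint_vel"]).max(),s["clock"])
r.hand_in()
```

```text
0.024805638043362083 [-0.02982174  0.07788611 -1.56392099] 0.24526782024471358 11.0167
the job is handed in; nothing more can be done
```

I drew the middle-sized torch from the centre socket, and it is now held about 43° from vertical, lens down, aimed at the middle of the tub's floor. The job is handed in at about 11 s on the robot's clock; no verdict is reported.

**Final pose:** the lens is about 0.154 m above the bench, well above the 60 mm rim. It is about 0.21 m from the centre of the tub's base along the beam. Both figures come from the arm's pose and the grasp geometry.

**Last checks:**
- **Grip:** the fingers were steady at about 25 mm on the 26 mm barrel, with about 1.6 N of weight on the wrist and the arm still.
- **Aim:** in the top view, the expected torch axis lay along the torch's midline. In the scene view the slope differed by a few degrees, judged by eye, which is inside the tolerance.
- **Other things:** the other two torches, tub, jar, funnel and applicator showed no shift by eye in either view; I did not measure them again.

**Small disagreements:** the torch tops measured about 4 to 5 mm lower than their nominal heights. The tub rim's colour mask measured 184 mm instead of 190 mm, though circles drawn at the nominal size matched both views.

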